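Lock the grinding jar on the sample mill

ROBOT

A 6-joint arm with a two-finger parallel gripper is mounted at the origin on the work surface. World frame = base frame: x ahead of the robot, y to its left, z up, the work surface at z = 0. Lengths are in m, angles in rad, forces in N, time in s.
With the tool pointing down it reaches from about 0.35 to 0.85 m from the base axis. Payload 8.1 kg.
Tool frame: the origin (TCP) lies on the centre line of the jaws, within the pads' length; the fingertips stand 17 mm ahead of it and the grasp point (between the pads) lies 2 mm behind it; z points along the fingers, y is the direction in which the jaws open and shut (so a half turn about z gives the same grasp; the last joint's range is limited). The gripper opens to 93 mm and grips with 3 to 60 N. Pads are 15 mm wide; open, the fingers measure 128 mm over their backs; the gripper's body (75 mm by 188 mm) begins 65 mm behind the grasp point.
Start: joints at [-1.191, 0.13, 1.488, -0, 1.523, -0.085], TCP at [0.269, -0.536, 0.236] pointing down, gripper open.
Joint ranges: [-2.96, 2.96], [-0.89, 2.26], [0.02, 2.5], [-1.34, 4.48], [0, 2.73], [-2.66, 2.66]. Speed limits (rad/s): [2.39, 2.39, 2.79, 3.14, 3.14, 3.14].

INTERFACE

Orientations are given as a unit quaternion [x, y, z, w].
In Python, from rig import env gives the robot as it stands.
- The arm moves only by the tool carry_out, never from a script. Its argument "commands" is a list of rows, each an object with "offset": the shift along the tool's x, y, z in m, a list of three; "roll": the turn about the tool's z in rad. In form: [{"offset": [x, y, z], "roll": roll}, ...]. A call has 1 to 12 rows; each row shifts and turns the commanded pose from where the row before left it, along the tool's axes as they then stand; what a row does not reach is not made up. A row lasts 1/8 s, in which the tool goes at most 62.5 mm and 10.7 degrees, less where a joint would pass 70% of its speed; a pose out of reach is approached as far as the arm can. A call with a gripper value outside its range is refused whole. "grip" is the finger opening in m, from 0 to 0.093, set as the call begins (left out, the last holds). The fingers move at their own pace and stop on an object; "squeeze" is the grip in N (left out, the last holds). Time passes only in rows, so rows that do not move let the fingers close. It gives the time, the measured TCP pose, the force and the opening at its end, in the units of the state.
- env.observe(): the state, without advancing time (a new reading comes with each control period).
- env.read_camera(name): name is "side" or "top" or "wrist"; returns the picture (420x560x3 uint8, red, green, blue); there is no depth.
- env.camera_model(name): a dict with "camera_matrix" (3x3 intrinsics, pixels), "R" (3x3) and "t" (3): a world point X has camera coordinates R X + t. Camera axes: x right, y down, z forward; pixel columns grow to the right and rows downward; lengths in m; the calibration is good to about 2 mm. A picture is of the moment at which its call begins: read the wrist's pose just before it. camera_model takes no time and is no camera call; for the wrist camera it gives the pose at the moment of the call.
- env.sign_off(): hands the job in, once; it reports no verdict.
The state is a dict: "time_s": time; "joints": joint angles; "qvel": joint speeds; "joint_efforts": joint torques, N m; "tool_pos": TCP position; "tcp_rot": TCP orientation; "ft_force": force on the tool from outside, world axes, zero at the start; "torque": the same for the moment, N m; "grip_width": opening from 0.0 (shut) to 1.0 (fully open).
Only numpy, scipy, OpenCV 4.12 (cv2) and the standard library are available. Lean on these libraries where they do the work, as an engineer would, in place of code of your own. Each camera call takes 0.05 s, during which the arm holds its last target.

TASK

Fit the steel grinding jar on the bench mill: set its two lugs into the gaps of the mill's collar, press it down against the sprung seat and turn it clockwise (seen from above) about a quarter turn to the stop, then let it rise so that it clicks locked, and let go. Feel your way: never load the mill with more than about 40 N, and do not knock over or push aside the dishes, the beaker or the culture jar.

Things in the scene. Friction and masses are not known exactly. Their poses are not given: they have to be found in the camera images.
- jar_center (a point): Loose grinding jar, upright, 0.3 kg, 88 mm tall: round steel cup 52 mm across on a black foot (56 mm across, 26 mm high), narrower grey lid. The point is on its axis, half-way up (44 mm above its bottom); z up, x along its two lugs. Grip it on the bare steel, 26 to 76 mm above the bottom (best near 55), from above, fingers at any yaw; 30 to 50 N holds it for turning.
- jar_foot (a point): Centre of the jar's bottom; same axes as jar_center. The foot's lower edge is tapered. Two opposite black lugs stick out of the foot along +x and -x to 36 mm from the axis, each 12 mm wide, 8 to 14 mm above the bottom. A raised bar across the lid (38 x 7 mm) points the same way as the lugs.
- mill: Fixed white bench mill, housing 170 x 130 mm, control panel to its -x; origin under it on the bench. Its aluminium bayonet collar (87 mm across) was clamped on by hand: the collar's two opposite gaps stand anywhere up to 0.5 rad either way of the mill's +x and -x. This angle is not in the measured pose: look or feel for it. A screw ear on the collar is in line with one gap.
- mill_mouth (a point): Centre of the collar's mouth at its top face, 135 mm above the bench; z up, x the mill's x. Mouth 60 mm across (2 mm clear of the jar's foot all round). Its flange, 6 mm thick, has two gaps 16 mm wide for the lugs, open to 38 mm from the axis. Lugs beside the gaps rest on the flange, jar bottom 8 mm below this point; over the gaps (within 3 degrees) it drops 6.5 mm farther, on to the seat.
- seat_top (a point): Centre of the top of the mill's sprung seat inside the collar, on which the jar's bottom rests. Jar pressed down 5.5 mm from there: lugs pass under the flange and the jar turns clockwise 80 degrees to its lock notches; a stop ends the turn at about 85. Eased off there, the seat lifts the jar 2.5 mm into the notches: locked, jar bottom 17.5 mm below mill_mouth (20 mm while under the flange).
- seat (a joint): How far the sprung seat is pressed down, in m: 0 free, 0.003 with the jar locked, 0.0055 or more while the lugs pass under the flange, 0.008 bottomed hard. It pushes up with 8 N at 0 and 12 to 14 N from 0.0055 to 0.008. Turning under the flange takes 0.1 to 0.2 N m; at the end stop the twist rises sharply, and each 0.1 N m more loads the lugs with 3 to 4 N.
- dishes_center (a point): Bystander: loose stack of four clear round dishes, 90 mm across, 62 mm high; the point is its centre, half-way up.
- beaker_center (a point): Bystander: loose open steel beaker, 64 mm across the rim, 88 mm high, without lugs or lid; the point is its centre, half-way up.
- culture_jar_center (a point): Bystander: loose glass culture jar with a white cap and a plantlet in it, 72 mm across, 99 mm high; the point is its centre, half-way up.

How it is judged:
On the way:
1. the jar's lugs have dropped through the gaps of the collar (z of jar_center in the frame of mill_mouth below 0.0315 m and horizontal distance between jar_center and mill_mouth below 0.006 m and angle between the x axis of jar_center and the x axis of mill_mouth, either way round below 0.7 rad), for 0.05 s.
At the end, for the whole second after the job is handed in: The jar stands upright (within 0.06 rad) and at rest in the collar, turned to the lock position and risen into the lock notches: its bottom 17.5 mm below the collar's top within 1.3 mm, centred within 5 mm, the seat pressed 1.5 to 4.5 mm, nothing holding it (z of jar_center in the frame of mill_mouth between 0.0252 and 0.0278 m and horizontal distance between jar_center and mill_mouth below 0.005 m and angle between the x axis of jar_center and the x axis of mill_mouth, either way round above 0.78 rad and angle between jar_center's own z axis and vertical below 0.06 rad and value of joint seat between 0.0015 and 0.0045 m and linear speed of jar below 0.01 m/s); the robot touches nothing.
It fails at once if the mill is loaded by the jar with more than 60 N (contact force between jar and mill above 60 N).
It fails at once if the mill is hit by the robot with more than 60 N (contact force between any of the fingers, the arm and mill above 60 N).
It fails at once if the dishes are pushed aside or knocked over (distance of dishes_center from where it was at the start of the episode above 0.02 m or angle between dishes_center's own z axis and vertical above 0.4 rad).
It fails at once if the beaker is pushed aside or knocked over (distance of beaker_center from where it was at the start of the episode above 0.02 m or angle between beaker_center's own z axis and vertical above 0.4 rad).
It fails at once if the culture jar is pushed aside or knocked over (distance of culture_jar_center from where it was at the start of the episode above 0.02 m or angle between culture_jar_center's own z axis and vertical above 0.4 rad).
It also fails if it takes over 72 s, if anything falls off the work surface, if the arm or the gripper's body presses on something with over 40 N, if the wrist force passes 120 N, or if a joint passes its speed limit or range.

## Working session

There is one attempt and no reset: what is moved stays moved. The work goes in short steps, Python scripts to look and compute and a tool call to move; the robot and the scene stay as the last step left them, time stands still between calls to the robot, and variables do not carry over. Pictures are saved under pics/ and viewed, and the job is handed in when it is done.

Besides the shell and the picture viewer there is one more tool, called after "Emit:" as name([rows], argument=value, ...), one row to a line, values as JSON. carry_out: Moves the arm, as the interface text tells. Its arguments: {"type":"object","properties":{"commands":{"type":"array"},"grip":{"type":"number"},"squeeze":{"type":"number"}},"required":["commands"]}

```bash
mkdir -p pics; ls
cat > h.py <<'E'
import numpy as np, cv2
from rig import env
def snap(n,tag):
    m=env.camera_model(n); im=env.read_camera(n)
    cv2.imwrite(f'pics/{tag}.png',im[:,:,::-1]); np.savez(f'pics/{tag}.npz',im=im,K=m['camera_matrix'],R=m['R'],t=m['t']); return im,m
def load(tag): return np.load(f'pics/{tag}.npz')
def ray(d,u,v):
    K,R,t=np.array(d['K']),np.array(d['R']),np.array(d['t'])
    r=R.T@np.linalg.inv(K)@[u,v,1]; return -R.T@t, r/np.linalg.norm(r)
def onz(d,u,v,z):
    c,r=ray(d,u,v); return c+r*(z-c[2])/r[2]
def proj(d,X):
    p=np.array(d['K'])@(np.array(d['R'])@np.array(X)+np.array(d['t'])); return p[:2]/p[2]
E
python3 - <<'E'
from h import *
for n in ['side','top','wrist']:
    im,m=snap(n,n+'0'); print(n,np.round(-np.array(m['R']).T@m['t'],3),np.round(m['R'],2).tolist(),m['camera_matrix'][0][0])
print(env.observe())
E
```

```text
pics
side [0.315 0.784 0.831] [[-0.97, -0.24, -0.01], [-0.16, 0.67, -0.72], [0.18, -0.7, -0.69]] 409.47372919143584
top [0.347 0.019 0.938] [[-0.01, -1.0, -0.04], [-0.98, 0.01, -0.19], [0.19, 0.04, -0.98]] 393.4562283315472
wrist [ 0.344 -0.497  0.385] [[0.45, -0.89, -0.0], [-0.85, -0.43, 0.3], [-0.27, -0.13, -0.95]] 370.79329268599133
{'time_s': 0.15, 'joints': array([-1.19140570e+00,  1.30964372e-01,  1.48903476e+00, -3.18072204e-05,
        1.52303132e+00, -8.54058514e-02]), 'qvel': array([-1.49680745e-04, -3.60572288e-03, -4.55784241e-03,  1.73945630e-04,
        2.08790721e-03, -5.92779844e-05]), 'joint_efforts': array([ 1.53592359e-04, -5.60475361e+01, -4.92335844e+01,  7.67894858e-02,
        3.05283268e-02, -1.32626838e-04]), 'tool_pos': array([ 0.26879212, -0.53594568,  0.23483925]), 'tcp_rot': array([ 9.73116422e-01,  2.30312641e-01, -1.21006702e-04, -7.08823465e-04]), 'ft_force': array([-0.95852369, -0.09540519, -0.24036879]), 'torque': array([-0.02819834,  0.03407473, -0.03299798]), 'grip_width': 1.0043401549132174}
```

View pics/top0.png

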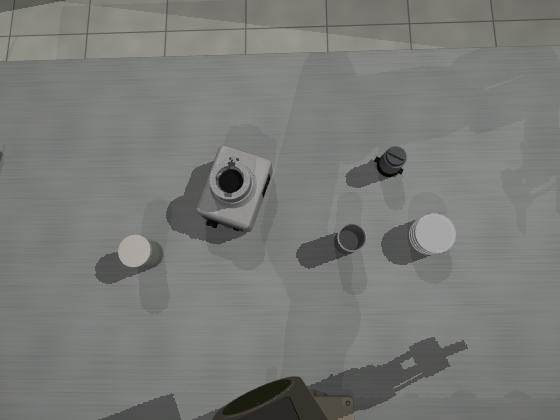

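View pics/side0.png

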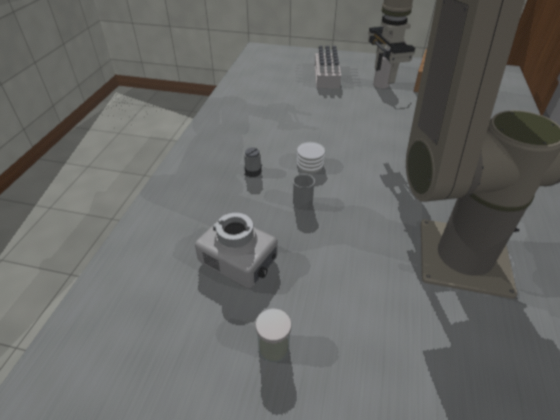

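View pics/wrist0.png

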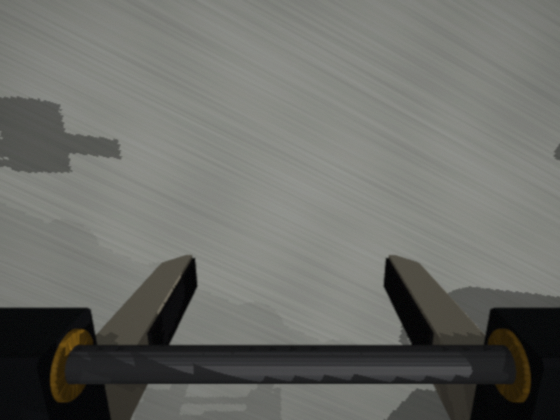

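The top view shows the jar lid at about (396,156), the mill mouth at (231,181), the beaker at (351,237), the dishes at (432,233) and the culture jar cap at (135,251). I'll zoom in on the jar and the mill.

Run:
```python
from h import *
d=load('top0'); im=d['im'][:,:,::-1]
a=cv2.resize(im[135:190,365:425],None,fx=6.5,fy=7,interpolation=cv2.INTER_CUBIC)
b=cv2.resize(im[140:235,190:280],None,fx=4.3,fy=5,interpolation=cv2.INTER_CUBIC)
a=cv2.convertScaleAbs(a,alpha=1.8);b=cv2.convertScaleAbs(b,alpha=1.1)
h=max(a.shape[0],b.shape[0]); o=np.zeros((h,a.shape[1]+b.shape[1],3),np.uint8)
o[:a.shape[0],:a.shape[1]]=a;o[:b.shape[0],a.shape[1]:]=b
cv2.imwrite('pics/z0.png',o);print(o.shape)
for n,u,v,z in [('jarlid',396,155,.088),('mouth',231,181,.135),('beaker',351,237,.088),('dish',432,233,.062),('cult',135,251,.099)]:
    print(n,onz(d,u,v,z).round(4))
```

```text
(475, 777, 3)
jarlid [ 0.6314 -0.2157  0.088 ]
mouth [0.5652 0.1466 0.135 ]
beaker [ 0.4485 -0.1081  0.088 ]
dish [ 0.4584 -0.2901  0.062 ]
cult [0.4224 0.3587 0.099 ]
```

View pics/z0.png

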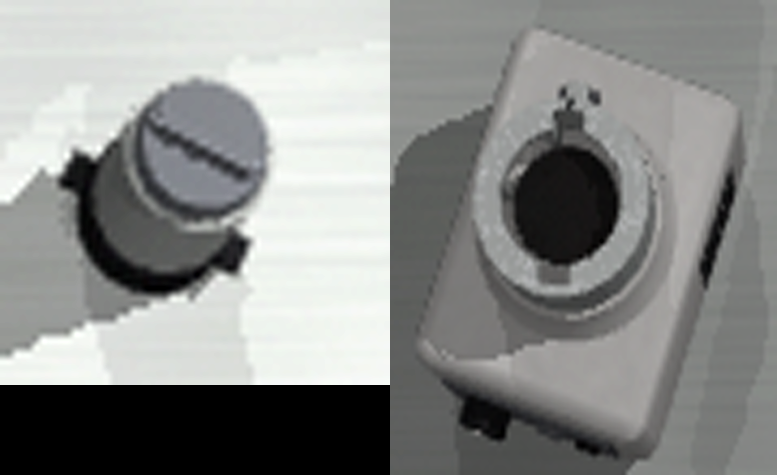

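Run:
```python
from h import *
d=load('top0')
f=lambda x,y:(190+(x-390)/4.3,140+y/5)
g=lambda x,y:(365+x/6.5,135+y/7)
ang=lambda a,b:np.degrees(np.arctan2((a-b)[1],(a-b)[0]))
A=onz(d,*f(569,120),.135);B=onz(d,*f(553,272),.132);print(A,B,ang(A,B))
A=onz(d,*f(523,28),.1);B=onz(d,*f(425,350),.1);print('mill edge',ang(A,B))
A=onz(d,*g(148,120),.088);B=onz(d,*g(248,178),.088);print('bar',A,B,ang(A,B),(A+B)/2)
A=onz(d,*g(72,170),.011);B=onz(d,*g(236,256),.011);print('lugs',ang(A,B),(A+B)/2)
w=env.camera_model('wrist');w=dict(K=w['camera_matrix'],R=w['R'],t=w['t'])
T=env.observe()['tool_pos'];print(proj(w,T),proj(w,T-[0,0,.13]))
```

```text
[0.60274295 0.14577045 0.135     ] [0.53688347 0.15319797 0.132     ] -6.434528835109164
mill edge -17.836677596530443
bar [ 0.63841839 -0.19794464  0.088     ] [ 0.61840433 -0.2306704   0.088     ] 58.55133153236032 [ 0.62841136 -0.21430752  0.088     ]
lugs 61.26790226453165 [ 0.63111276 -0.21771096  0.011     ]
[292.11965279 289.95795616] [291.56336688 207.17309306]
```

Emit:
carry_out([
  {"offset": [0.039,-0.0104,0],"roll": 0},
  {"offset": [0.039,-0.0104,0],"roll": 0},
  {"offset": [0.039,-0.0104,0],"roll": 0},
  {"offset": [0.039,-0.0104,0],"roll": 0},
  {"offset": [0.039,-0.0104,0],"roll": 0},
  {"offset": [0.039,-0.0104,0],"roll": 0},
  {"offset": [0.039,-0.0104,0],"roll": 0},
  {"offset": [0.039,-0.0104,0],"roll": 0},
  {"offset": [0.039,-0.0104,0],"roll": 0},
  {"offset": [0.039,-0.0104,0],"roll": 0},
  {"offset": [0.039,-0.0104,0],"roll": 0},
  {"offset": [0.039,-0.0104,0],"roll": 0},
], grip=0.093)

```text
time_s: 1.65
tool_pos: [0.6321, -0.2139, 0.2351]
tcp_rot: [0.973, 0.23, -0.0, -0.0]
ft_force: [0.1, -0.5, -0.1]
grip_width: 1.001
```

Emit:
carry_out([
  {"offset": [0,0,0],"roll": -0.18},
  {"offset": [0,0,0],"roll": -0.18},
  {"offset": [0,0,0],"roll": -0.18},
  {"offset": [0,0,0],"roll": -0.18},
  {"offset": [0,0,0],"roll": -0.18},
  {"offset": [0,0,0],"roll": -0.18},
  {"offset": [0,0,0],"roll": -0.18},
  {"offset": [0,0,0],"roll": -0.18},
  {"offset": [0,0,0],"roll": -0.18},
  {"offset": [0,0,0],"roll": -0.18},
  {"offset": [0,0,0],"roll": -0.18},
  {"offset": [0,0,0],"roll": -0.18},
])

```text
time_s: 3.15
tool_pos: [0.6311, -0.2149, 0.2351]
tcp_rot: [0.253, 0.968, 0.0, -0.0]
ft_force: [-0.1, 0.6, 0.2]
grip_width: 0.998
```

```bash
cat >> h.py <<'E'
from scipy.spatial.transform import Rotation as Ro
def st():
    o=env.observe(); R=Ro.from_quat(o['tcp_rot']).as_matrix()
    print('t',round(o['time_s'],2),'p',o['tool_pos'].round(4),'yaw',round(np.degrees(np.arctan2(R[1,0],R[0,0])),2),'tilt',np.round(R[:2,2],4),'j',o['joints'].round(3),'F',o['ft_force'].round(2),'M',o['torque'].round(3),'g',round(o['grip_width']*93,2))
    return o['tool_pos'],R
E
python3 - <<'E'
from h import *
st();im,d=snap('wrist','w1')
E
```

```text
t 3.15 p [ 0.6311 -0.2149  0.2351] yaw 150.73 tilt [-0.0009  0.0004] j [-0.405  0.312  1.281  0.     1.55  -1.465] F [-0.09  0.57  0.16] M [ 0.051 -0.104  0.004] g 92.77
```

View pics/w1.png

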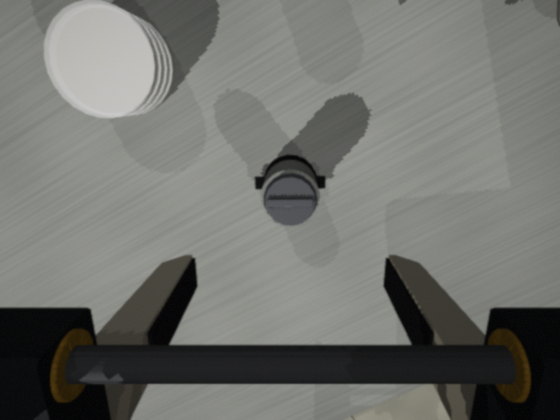

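The wrist view shows the jar lid at about (291,199), with the bar horizontal, so the lugs lie along the tool's y. Next I'll measure the centre and the bar angle.

Run:
```python
from h import *
d=load('w1');im=d['im']
z=cv2.resize(im[140:240,230:350,::-1],None,fx=6,fy=6,interpolation=cv2.INTER_CUBIC);cv2.imwrite('pics/z1.png',cv2.convertScaleAbs(z,alpha=1.5))
c=onz(d,291,200,.088);print(c)
a,b=onz(d,257,182,.014),onz(d,324,182,.014);print((a+b)/2,np.linalg.norm(a-b))
```

```text
[ 0.63201341 -0.21256558  0.088     ]
[ 0.63329153 -0.21360561  0.014     ] 0.06862379956559533
```

View pics/z1.png

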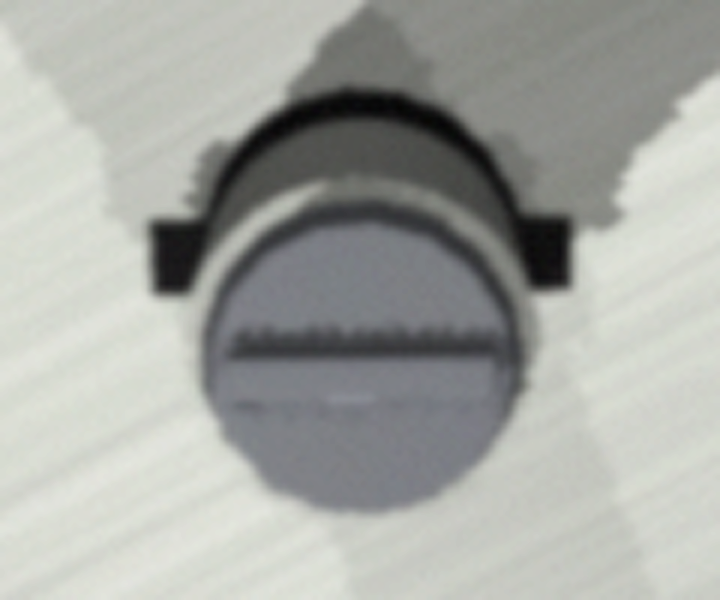

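Emit:
carry_out([
  {"offset": [0,0.002,0.03],"roll": 0},
  {"offset": [0,0,0.04],"roll": 0},
  {"offset": [0,0,0.04],"roll": 0},
  {"offset": [0,0,0.03],"roll": 0},
  {"offset": [0,0,0.025],"roll": 0},
  {"offset": [0,0,0.017],"roll": 0},
  {"offset": [0,0,0],"roll": 0},
])

```text
time_s: 4.08
tool_pos: [0.6312, -0.2128, 0.0519]
tcp_rot: [0.256, 0.967, 0.0, -0.002]
ft_force: [-0.1, -0.9, 0.3]
grip_width: 0.997
```

Emit:
carry_out([
  {"offset": [0,0,0],"roll": 0},
  {"offset": [0,0,0],"roll": 0},
  {"offset": [0,0,0],"roll": 0},
  {"offset": [0,0,0],"roll": 0},
  {"offset": [0,0,0],"roll": 0},
  {"offset": [0,0,0],"roll": 0},
  {"offset": [0,0,0],"roll": 0},
  {"offset": [0,0,0],"roll": 0},
], grip=0.04, squeeze=40)

```text
time_s: 5.08
tool_pos: [0.6325, -0.2137, 0.0541]
tcp_rot: [0.256, 0.967, -0.0, 0.0]
ft_force: [-2.7, -3.0, 5.9]
grip_width: 0.555
```

Run:
```python
from h import *
st();im,d=snap('wrist','w2')
```

```text
t 5.08 p [ 0.6325 -0.2137  0.0541] yaw 150.38 tilt [ 0.0004 -0.0006] j [-0.402  0.451  1.446 -0.     1.244 -1.456] F [-2.74 -2.96  5.85] M [-0.622  0.38  -0.03 ] g 51.62
```

View pics/w2.png

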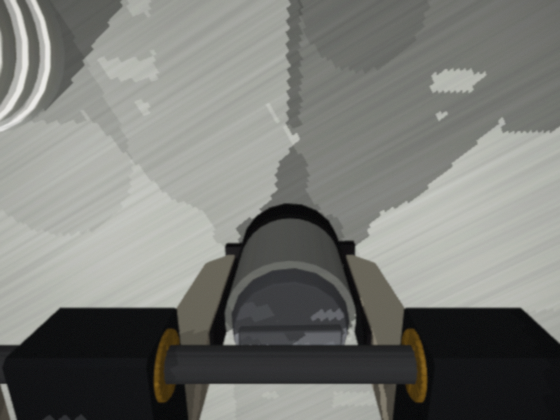

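Emit:
carry_out([
  {"offset": [0,0,-0.01],"roll": 0},
  {"offset": [0,0,-0.03],"roll": 0},
  {"offset": [0,0,-0.04],"roll": 0},
  {"offset": [0,0,-0.04],"roll": 0},
  {"offset": [0,0,-0.03],"roll": 0},
  {"offset": [0,0,-0.016],"roll": 0},
  {"offset": [0,0,0],"roll": 0},
])

```text
time_s: 6.0
tool_pos: [0.6329, -0.2131, 0.2204]
tcp_rot: [0.255, 0.967, 0.0, 0.001]
ft_force: [1.7, -0.0, -3.3]
grip_width: 0.555
```

Emit:
carry_out([
  {"offset": [0.015,0.015,0],"roll": 0},
  {"offset": [0.027,0.027,0],"roll": 0},
  {"offset": [0.027,0.027,0],"roll": 0},
  {"offset": [0.027,0.028,0],"roll": 0},
  {"offset": [0.027,0.028,0],"roll": 0},
  {"offset": [0.027,0.027,0],"roll": 0},
  {"offset": [0.027,0.027,0],"roll": 0},
  {"offset": [0.017,0.017,0],"roll": 0},
  {"offset": [0.01,0.01,0],"roll": 0},
])

```text
time_s: 7.12
tool_pos: [0.5554, 0.0679, 0.2175]
tcp_rot: [0.255, 0.967, -0.0, -0.002]
ft_force: [-0.5, -0.3, -3.3]
grip_width: 0.557
```

Emit:
carry_out([
  {"offset": [0,0,0],"roll": 0.166},
  {"offset": [0,0,0],"roll": 0.166},
  {"offset": [0,0,0],"roll": 0.166},
  {"offset": [0,0,0],"roll": 0.166},
  {"offset": [0,0,0],"roll": 0.166},
  {"offset": [0,0,0],"roll": 0.166},
  {"offset": [0,0,0],"roll": 0.166},
  {"offset": [0,0,0],"roll": 0},
  {"offset": [0,0,0],"roll": 0},
])

```text
time_s: 8.25
tool_pos: [0.5566, 0.0664, 0.2189]
tcp_rot: [0.743, 0.669, -0.0, -0.0]
ft_force: [-0.4, 0.7, -3.8]
grip_width: 0.554
```

Run:
```python
from h import *
st();im,d=snap('wrist','w3')
```

```text
t 8.25 p [0.5566 0.0664 0.2189] yaw 84.01 tilt [-0.001  -0.0001] j [ 0.027  0.033  1.621 -0.     1.488  0.132] F [-0.39  0.65 -3.84] M [-0.027 -0.102  0.056] g 51.57
```

View pics/w3.png

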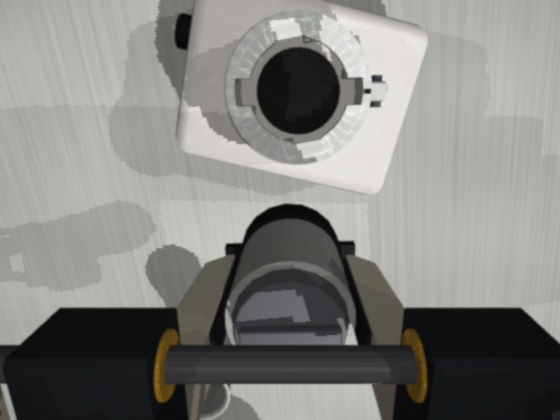

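The wrist view shows the mouth at about (299,91), with gaps left at (243,92) and right at (352,91), nearly level. The lugs are at (233,248) and (347,248), and the ear is at (376,91).

Run:
```python
from h import *
d=load('w3');im=d['im'][:,:,::-1]
z=cv2.resize(im[0:180,215:400],None,fx=4,fy=3.3333,interpolation=cv2.INTER_CUBIC);cv2.imwrite('pics/z3.png',z)
z=cv2.resize(im[195:350,210:370],None,fx=5,fy=3.8,interpolation=cv2.INTER_CUBIC);cv2.imwrite('pics/z3b.png',cv2.convertScaleAbs(z,alpha=2))
```

```text
(no output)
```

View pics/z3.png

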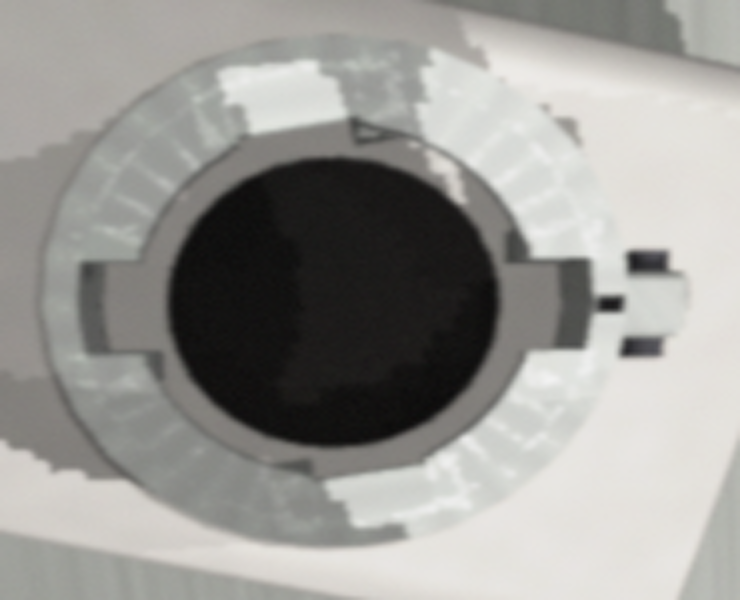

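View pics/z3b.png

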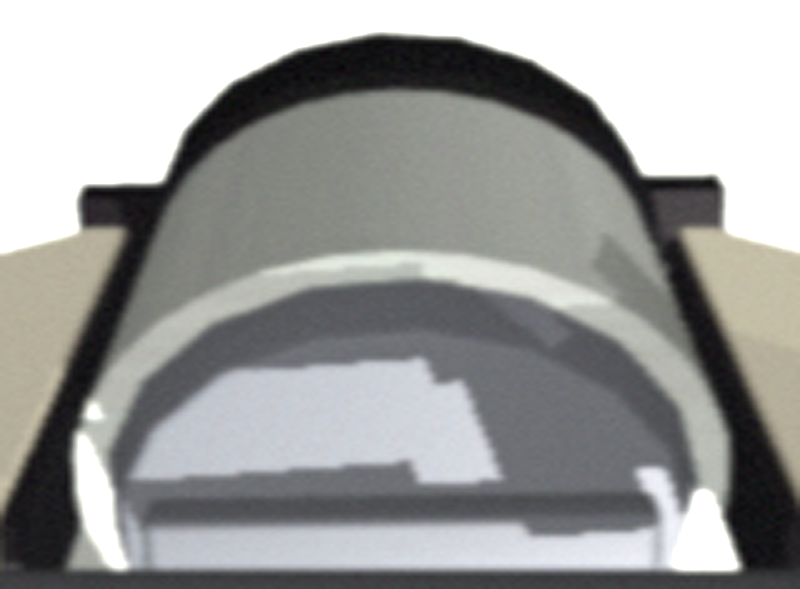

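Run:
```python
from h import *
d=load('w3');T,R=st()
ang=lambda a,b:np.degrees(np.arctan2((b-a)[1],(b-a)[0]))
L,Rr=onz(d,235,91.8,.135),onz(d,363,90.9,.135);m=(L+Rr)/2
print('gap',ang(L,Rr),m,np.linalg.norm(L-Rr))
# alt centre: row extents of hole in mouth top face, use inner circle edge points of gap corners
zt=T[2]-.0541+.014
l,r=onz(d,226,244.2,zt),onz(d,354,241.8,zt);j=(l+r)/2
print('lug',ang(l,r),j,np.linalg.norm(l-r))
b1,b2=onz(d,240,325.8,T[2]-.0541+.088),onz(d,341,324.8,T[2]-.0541+.088);print('bar',ang(b1,b2))
print('m tool',R.T@(m-T),'lug far edge tool',R.T@(j-T))
dt=load('top0');print('top mouth',onz(dt,231,181,.135))
# foot far edge
f=onz(d,210+400/5,195+36/3.8,T[2]-.0541+.026);print('foot far tool',R.T@(f-T))
```

```text
t 8.3 p [0.5566 0.0664 0.2192] yaw 83.97 tilt [-0.0007 -0.0001] j [ 0.027  0.033  1.621 -0.     1.488  0.133] F [ 0.09  0.67 -2.39] M [ 0.02  -0.07  -0.014] g 51.85
gap -5.549525082087237 [0.57122761 0.15237238 0.135     ] 0.07691794328184016
lug -4.749277052432236 [0.55759987 0.07330422 0.17905759] 0.0706712091236335
bar -5.230587655083129
m tool [0.08701322 0.00555328 0.08414097] lug far edge tool [0.0069449  0.00027002 0.04009881]
top mouth [0.56522376 0.14657295 0.135     ]
foot far tool [0.03264425 0.00027762 0.02809506]
```

Emit:
carry_out([
  {"offset": [0.015,0.001,0],"roll": 0.01},
  {"offset": [0.025,0.001,0],"roll": 0},
  {"offset": [0.025,0.002,0],"roll": 0},
  {"offset": [0.015,0.001,0],"roll": 0},
  {"offset": [0.006,0,0],"roll": 0},
  {"offset": [0,0,0],"roll": 0},
  {"offset": [0,0,0],"roll": 0},
])

```text
time_s: 9.18
tool_pos: [0.5717, 0.1508, 0.2196]
tcp_rot: [0.748, 0.664, -0.0, 0.0]
ft_force: [0.2, -0.0, -2.8]
grip_width: 0.553
```

Run:
```python
from h import *
T,R=st();im,d=snap('wrist','w4');snap('side','s4');snap('top','t4')
m=np.array([.57123,.15237,.135]);print(R.T@(m-T))
```

```text
t 9.18 p [0.5717 0.1508 0.2196] yaw 83.21 tilt [-0.0001 -0.0003] j [ 0.171  0.115  1.534 -0.     1.493  0.29 ] F [ 0.15 -0.01 -2.81] M [-0.084 -0.051  0.051] g 51.44
[ 0.00148498 -0.00067452  0.08462031]
```

View pics/w4.png

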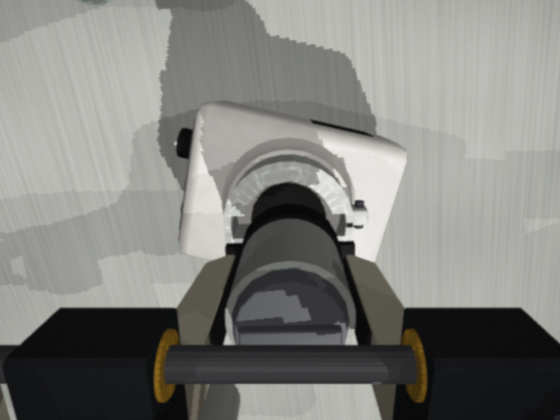

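View pics/s4.png

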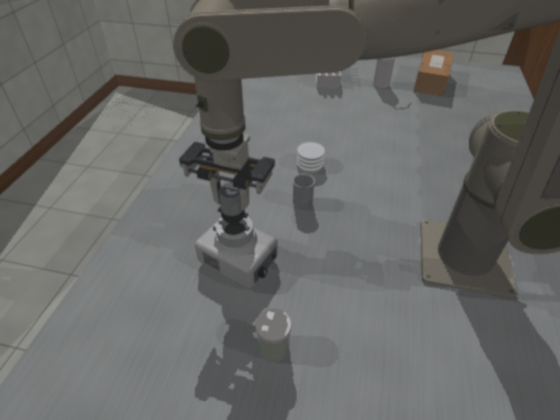

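Run:
```python
from h import *
d=load('w4');im=d['im'][:,:,::-1]
z=cv2.resize(im[145:265,210:380],None,fx=4.6,fy=4.6,interpolation=cv2.INTER_CUBIC);cv2.imwrite('pics/z4.png',cv2.convertScaleAbs(z,alpha=1.3))
T,R=st();m=np.array([.57123,.15237,.135]);g=np.radians(-5.55);u=np.array([np.cos(g),np.sin(g),0]);v=np.array([-np.sin(g),np.cos(g),0])
for s in (-1,1):
  for w in (-8,8):
    p=proj(d,m+s*.038*u+w*.001*v); print(s,w,p,(p-[210,145])*4.6)
```

```text
t 9.32 p [0.5718 0.1508 0.2197] yaw 83.19 tilt [ 0.0001 -0.0001] j [ 0.171  0.115  1.534 -0.     1.493  0.29 ] F [ 0.14  0.52 -3.75] M [-0.044 -0.093 -0.04 ] g 51.85
-1 -8 [232.74310667 237.41583015] [104.61829068 425.11281867]
-1 8 [231.14081149 215.00288787] [ 97.24773283 322.0132842 ]
1 -8 [344.80660586 235.26915832] [620.11038697 415.23812826]
1 8 [345.37352369 212.77121367] [622.71820898 311.74758287]
```

View pics/z4.png

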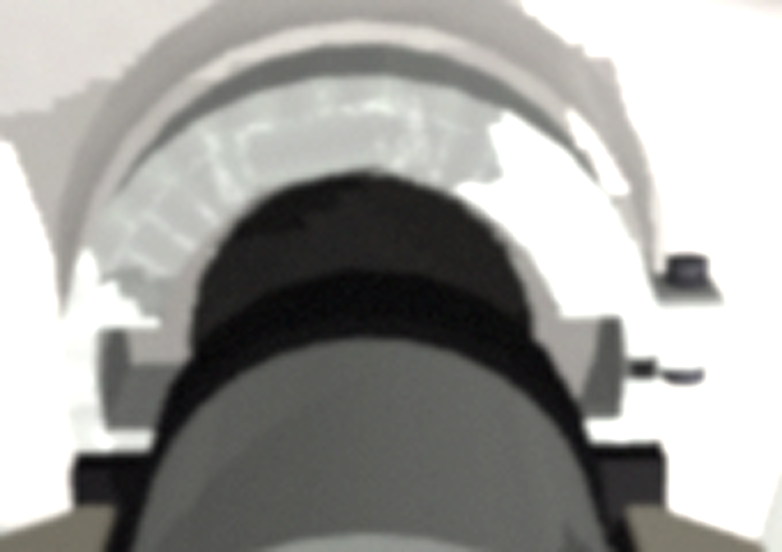

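Emit:
carry_out([
  {"offset": [0.0003,-0.001,0.01],"roll": 0},
  {"offset": [0,0,0.012],"roll": 0},
  {"offset": [0,0,0.006],"roll": 0},
  {"offset": [0,0,0.003],"roll": 0},
  {"offset": [0,0,0.002],"roll": 0},
  {"offset": [0,0,0],"roll": 0},
  {"offset": [0,0,0],"roll": 0},
])

```text
time_s: 10.2
tool_pos: [0.571, 0.1519, 0.187]
tcp_rot: [0.748, 0.664, 0.0, 0.0]
ft_force: [-0.3, 0.0, -2.9]
grip_width: 0.553
```

Run:
```python
from h import *
st();st();st()
```

```text
t 10.2 p [0.571  0.1519 0.187 ] yaw 83.24 tilt [0.0006 0.0001] j [0.173 0.132 1.576 0.    1.433 0.291] F [-0.28  0.01 -2.9 ] M [-0.053 -0.074 -0.035] g 51.4
t 10.2 p [0.571  0.1519 0.187 ] yaw 83.24 tilt [0.0006 0.0001] j [0.173 0.132 1.576 0.    1.433 0.291] F [-0.28  0.01 -2.9 ] M [-0.053 -0.074 -0.035] g 51.4
t 10.2 p [0.571  0.1519 0.187 ] yaw 83.24 tilt [0.0006 0.0001] j [0.173 0.132 1.576 0.    1.433 0.291] F [-0.28  0.01 -2.9 ] M [-0.053 -0.074 -0.035] g 51.4
```

Emit:
carry_out([
  {"offset": [0,0,0.002],"roll": 0},
  {"offset": [0,0,0.002],"roll": 0},
  {"offset": [0,0,0.001],"roll": 0},
  {"offset": [0,0,0],"roll": 0},
])

```text
time_s: 10.7
tool_pos: [0.5707, 0.1519, 0.1814]
tcp_rot: [0.748, 0.664, -0.0, -0.0]
ft_force: [0.4, 0.6, -3.4]
grip_width: 0.554
```

Emit:
carry_out([
  {"offset": [0,0,0.001],"roll": 0},
  {"offset": [0,0,0.001],"roll": 0},
  {"offset": [0,0,0.001],"roll": 0},
  {"offset": [0,0,0],"roll": 0},
])

```text
time_s: 11.2
tool_pos: [0.5707, 0.1519, 0.1785]
tcp_rot: [0.748, 0.664, -0.0, -0.0]
ft_force: [0.1, -1.0, -3.9]
grip_width: 0.554
```

Emit:
carry_out([
  {"offset": [0,0,0.001],"roll": 0},
  {"offset": [0,0,0.001],"roll": 0},
  {"offset": [0,0,0.001],"roll": 0},
  {"offset": [0,0,0],"roll": 0},
])

```text
time_s: 11.7
tool_pos: [0.5707, 0.1519, 0.1755]
tcp_rot: [0.748, 0.664, -0.0, -0.0]
ft_force: [-0.0, -0.2, -3.2]
grip_width: 0.553
```

Emit:
carry_out([
  {"offset": [0,0,0.001],"roll": 0},
  {"offset": [0,0,0.001],"roll": 0},
  {"offset": [0,0,0],"roll": 0},
])

```text
time_s: 12.08
tool_pos: [0.5709, 0.1519, 0.1744]
tcp_rot: [0.748, 0.664, 0.0, 0.0]
ft_force: [-3.8, 0.4, 4.1]
grip_width: 0.555
```

Emit:
carry_out([
  {"offset": [0,0,0.001],"roll": 0},
  {"offset": [0,0,0.001],"roll": 0},
  {"offset": [0,0,0],"roll": 0},
])

```text
time_s: 12.45
tool_pos: [0.5709, 0.152, 0.172]
tcp_rot: [0.748, 0.664, 0.0, 0.0]
ft_force: [-3.2, -0.6, 4.5]
grip_width: 0.559
```

Emit:
carry_out([
  {"offset": [0,0,0.001],"roll": 0},
  {"offset": [0,0,0.001],"roll": 0},
  {"offset": [0,0,0],"roll": 0},
])

```text
time_s: 12.82
tool_pos: [0.5709, 0.1519, 0.1702]
tcp_rot: [0.748, 0.664, 0.0, 0.0]
ft_force: [-3.9, -0.7, 6.9]
grip_width: 0.556
```

Run:
```python
from h import *
st()
```

```text
t 12.82 p [0.5709 0.1519 0.1702] yaw 83.24 tilt [0.0005 0.0001] j [0.173 0.144 1.594 0.    1.403 0.291] F [-3.91 -0.69  6.86] M [-0.132  0.883 -0.003] g 51.7
```

Emit:
carry_out([
  {"offset": [0,-0.0008,0.001],"roll": 0},
  {"offset": [0,0,0.001],"roll": 0},
  {"offset": [0,0,0],"roll": 0},
])

```text
time_s: 13.2
tool_pos: [0.5708, 0.152, 0.1687]
tcp_rot: [0.748, 0.664, 0.001, 0.001]
ft_force: [-2.5, -0.9, 7.6]
grip_width: 0.555
```

Run:
```python
from h import *
st()
```

```text
t 13.2 p [0.5708 0.152  0.1687] yaw 83.23 tilt [0.0022 0.0002] j [ 0.174  0.143  1.597 -0.     1.399  0.292] F [-2.53 -0.93  7.62] M [-0.268  0.542  0.005] g 51.62
```

Emit:
carry_out([
  {"offset": [0,-0.0004,0.0007],"roll": 0},
  {"offset": [0,0,0],"roll": 0},
  {"offset": [0,0,0],"roll": 0.05},
  {"offset": [0,0,0],"roll": 0.05},
  {"offset": [0,0,0],"roll": 0.05},
  {"offset": [0,0,0],"roll": 0},
])

```text
time_s: 13.95
tool_pos: [0.5712, 0.1521, 0.1686]
tcp_rot: [0.795, 0.606, 0.002, 0.001]
ft_force: [-0.7, -0.9, 7.0]
grip_width: 0.556
```

Run:
```python
from h import *
st()
```

```text
t 13.95 p [0.5712 0.1521 0.1686] yaw 74.6 tilt [0.0042 0.0004] j [ 0.174  0.142  1.598 -0.     1.397  0.443] F [-0.72 -0.86  7.04] M [-0.232  0.09  -0.048] g 51.7
```

Emit:
carry_out([
  {"offset": [0,0,0.0005],"roll": 0.05},
  {"offset": [0,0,0],"roll": 0.05},
  {"offset": [0,0,0],"roll": 0.05},
  {"offset": [0,0,0],"roll": 0},
])

```text
time_s: 14.45
tool_pos: [0.5713, 0.1521, 0.1683]
tcp_rot: [0.839, 0.545, 0.002, 0.001]
ft_force: [0.4, -1.0, 8.7]
grip_width: 0.558
```

Run:
```python
from h import *
st();snap('wrist','w5')
```

```text
t 14.45 p [0.5713 0.1521 0.1683] yaw 66.0 tilt [0.0045 0.0004] j [ 0.174  0.143  1.599 -0.     1.396  0.593] F [ 0.44 -0.97  8.74] M [-0.185  0.068 -0.015] g 51.88
```

View pics/w5.png

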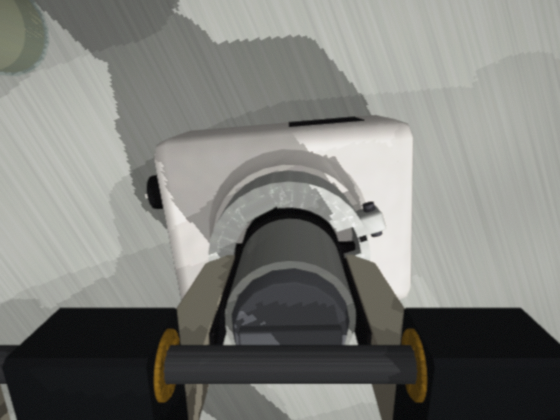

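Run:
```python
from h import *
d=load('w5');im=d['im'][:,:,::-1]
z=cv2.resize(im[165:285,210:390],None,fx=4.4,fy=4.4,interpolation=cv2.INTER_CUBIC);cv2.imwrite('pics/z5.png',cv2.convertScaleAbs(z,alpha=1.4))
```

```text
(no output)
```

View pics/z5.png

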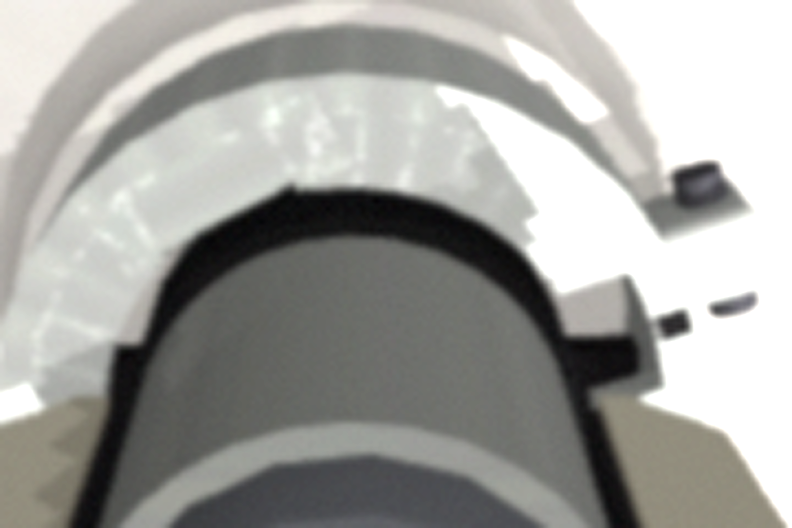

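Emit:
carry_out([
  {"offset": [0,0,0],"roll": 0.08},
  {"offset": [0,0,0],"roll": 0.08},
  {"offset": [0,0,0],"roll": 0.08},
  {"offset": [0,0,0],"roll": 0.08},
  {"offset": [0,0,0],"roll": 0},
])

```text
time_s: 15.12
tool_pos: [0.5714, 0.1521, 0.1682]
tcp_rot: [0.915, 0.404, 0.002, 0.001]
ft_force: [-0.2, -0.9, 8.3]
grip_width: 0.556
```

Run:
```python
from h import *
st()
```

```text
t 15.12 p [0.5714 0.1521 0.1682] yaw 47.64 tilt [0.0046 0.0004] j [ 0.174  0.143  1.599 -0.     1.395  0.913] F [-0.19 -0.86  8.25] M [-0.205  0.017 -0.104] g 51.69
```

Emit:
carry_out([
  {"offset": [0,0,0],"roll": 0.1},
  {"offset": [0,0,0],"roll": 0.1},
  {"offset": [0,0,0],"roll": 0.1},
  {"offset": [0,0,0],"roll": 0.1},
  {"offset": [0,0,0],"roll": 0.1},
  {"offset": [0,0,0],"roll": 0.1},
  {"offset": [0,0,0],"roll": 0.06},
  {"offset": [0,0,0],"roll": 0},
])

```text
time_s: 16.12
tool_pos: [0.5714, 0.152, 0.1682]
tcp_rot: [0.996, 0.086, 0.002, 0.0]
ft_force: [0.5, -1.7, 8.7]
grip_width: 0.551
```

Run:
```python
from h import *
st();snap('wrist','w6')
```

```text
t 16.12 p [0.5714 0.152  0.1682] yaw 9.84 tilt [0.0046 0.0003] j [ 0.174  0.143  1.599 -0.     1.395  1.573] F [ 0.53 -1.71  8.68] M [-0.184  0.074 -0.088] g 51.24
```

View pics/w6.png

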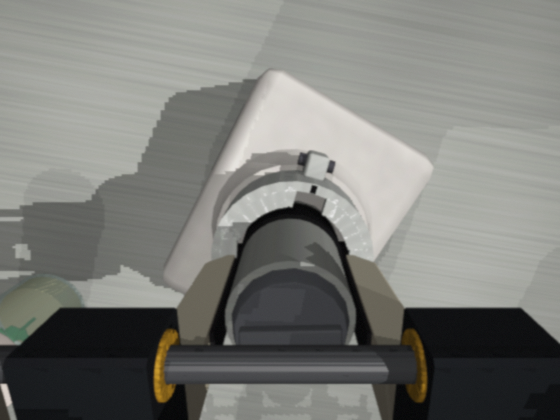

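The bar is still level in the hand, from (240,328) to (342,328), so there is no slip. The turn so far is about 73°, and I'll creep to the stop from here.

Emit:
carry_out([
  {"offset": [0,0,0],"roll": 0.04},
  {"offset": [0,0,0],"roll": 0.04},
  {"offset": [0,0,0],"roll": 0.04},
  {"offset": [0,0,0],"roll": 0},
])

```text
time_s: 16.68
tool_pos: [0.5714, 0.152, 0.1683]
tcp_rot: [1.0, 0.026, 0.002, -0.0]
ft_force: [1.2, -0.5, 8.4]
grip_width: 0.553
```

Run:
```python
from h import *
st()
```

```text
t 16.68 p [0.5714 0.152  0.1683] yaw 2.98 tilt [0.0047 0.0003] j [ 1.740e-01  1.430e-01  1.599e+00 -1.000e-03  1.395e+00  1.692e+00] F [ 1.17 -0.52  8.4 ] M [-0.218  0.087 -0.05 ] g 51.44
```

Emit:
carry_out([
  {"offset": [0,0,0],"roll": 0.03},
  {"offset": [0,0,0],"roll": 0.03},
  {"offset": [0,0,0],"roll": 0},
])

```text
time_s: 17.05
tool_pos: [0.5714, 0.152, 0.1683]
tcp_rot: [1.0, -0.004, 0.002, -0.0]
ft_force: [-0.4, -1.4, 7.9]
grip_width: 0.551
```

Run:
```python
from h import *
st()
```

```text
t 17.05 p [0.5714 0.152  0.1683] yaw -0.45 tilt [0.0046 0.0003] j [ 1.740e-01  1.430e-01  1.599e+00 -1.000e-03  1.395e+00  1.752e+00] F [-0.41 -1.4   7.93] M [-0.344  0.097  0.017] g 51.23
```

Emit:
carry_out([
  {"offset": [0,0,0],"roll": 0.02},
  {"offset": [0,0,0],"roll": 0.01},
  {"offset": [0,0,0],"roll": 0},
])

```text
time_s: 17.42
tool_pos: [0.5717, 0.1519, 0.1683]
tcp_rot: [1.0, -0.018, 0.003, -0.0]
ft_force: [2.6, -2.5, 7.0]
grip_width: 0.551
```

Run:
```python
from h import *
st()
```

```text
t 17.43 p [0.5717 0.1519 0.1683] yaw -2.12 tilt [0.0052 0.    ] j [ 1.740e-01  1.430e-01  1.599e+00 -1.000e-03  1.395e+00  1.781e+00] F [ 2.56 -2.53  6.97] M [-0.338 -0.168  0.547] g 51.26
```

Emit:
carry_out([
  {"offset": [0,0,0],"roll": -0.02},
  {"offset": [0,0,0],"roll": -0.015},
  {"offset": [0,0,0],"roll": 0},
  {"offset": [0,0,-0.001],"roll": 0},
  {"offset": [0,0,-0.001],"roll": 0},
  {"offset": [0,0,0],"roll": 0},
])

```text
time_s: 18.18
tool_pos: [0.5715, 0.1521, 0.1703]
tcp_rot: [1.0, -0.001, 0.002, -0.0]
ft_force: [2.4, -0.7, 7.1]
grip_width: 0.555
```

Run:
```python
from h import *
st()
```

```text
t 18.18 p [0.5715 0.1521 0.1703] yaw -0.14 tilt [0.005  0.0005] j [ 0.174  0.141  1.597 -0.     1.399  1.747] F [ 2.42 -0.65  7.12] M [-0.118 -0.12   0.016] g 51.6
```

Emit:
carry_out([
  {"offset": [0,0,-0.0007],"roll": 0},
  {"offset": [0,0,-0.0007],"roll": 0},
  {"offset": [0,0,0],"roll": 0},
])

```text
time_s: 18.55
tool_pos: [0.5715, 0.1521, 0.1714]
tcp_rot: [1.0, -0.001, 0.002, -0.0]
ft_force: [1.4, -1.1, 4.9]
grip_width: 0.55
```

Run:
```python
from h import *
st()
```

```text
t 18.55 p [0.5715 0.1521 0.1714] yaw -0.14 tilt [0.0047 0.0005] j [ 0.174  0.141  1.595 -0.     1.401  1.747] F [ 1.43 -1.08  4.88] M [-0.071 -0.243 -0.014] g 51.17
```

Emit:
carry_out([
  {"offset": [0,0,-0.0005],"roll": 0},
  {"offset": [0,0,-0.0005],"roll": 0},
  {"offset": [0,0,0],"roll": 0},
])

```text
time_s: 18.92
tool_pos: [0.5713, 0.1521, 0.1715]
tcp_rot: [1.0, -0.001, 0.002, -0.0]
ft_force: [6.6, 0.8, 1.4]
grip_width: 0.555
```

Run:
```python
from h import *
st()
```

```text
t 18.93 p [0.5713 0.1521 0.1715] yaw -0.14 tilt [0.0041 0.0005] j [ 0.174  0.141  1.595 -0.     1.402  1.747] F [6.62 0.83 1.42] M [ 0.011 -1.168 -0.058] g 51.57
```

Emit:
carry_out([
  {"offset": [0,0,0],"roll": 0},
  {"offset": [0,0,0],"roll": 0},
  {"offset": [0,0,0],"roll": 0},
  {"offset": [0,0,0],"roll": 0},
  {"offset": [0,0,0],"roll": 0},
  {"offset": [0,0,0],"roll": 0},
], grip=0.085)

```text
time_s: 19.68
tool_pos: [0.5696, 0.152, 0.1709]
tcp_rot: [1.0, -0.001, 0.0, -0.0]
ft_force: [0.0, -0.9, 0.1]
grip_width: 0.913
```

Emit:
carry_out([
  {"offset": [0,0,-0.01],"roll": 0},
  {"offset": [0,0,-0.02],"roll": 0},
  {"offset": [0,0,-0.03],"roll": 0},
  {"offset": [0,0,-0.03],"roll": 0},
  {"offset": [0,0,-0.03],"roll": 0},
  {"offset": [0,0,0],"roll": 0},
  {"offset": [0,0,0],"roll": 0},
])

```text
time_s: 20.55
tool_pos: [0.5696, 0.152, 0.291]
tcp_rot: [1.0, -0.001, 0.0, -0.0]
ft_force: [-0.3, -0.4, 0.4]
grip_width: 0.917
```

Run:
```python
from h import *
st();snap('wrist','w7');snap('side','s7')
d=load('w7')
for n,z in (('top',.1175+.088),('lug',.1175+.014)): print(n,proj(d,[.5713,.1522,z]))
```

```text
t 20.55 p [0.5696 0.152  0.291 ] yaw -0.13 tilt [0.0004 0.0001] j [0.174 0.085 1.437 0.    1.619 1.747] F [-0.26 -0.39  0.4 ] M [ 0.015 -0.008  0.027] g 85.24
top [291.83307011 222.96546571]
lug [291.49724823 194.66122079]
```

View pics/w7.png

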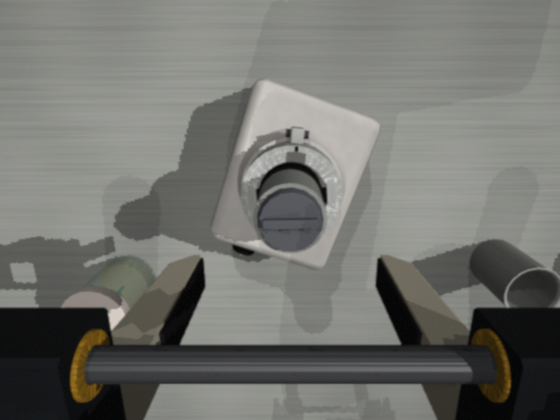

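View pics/s7.png

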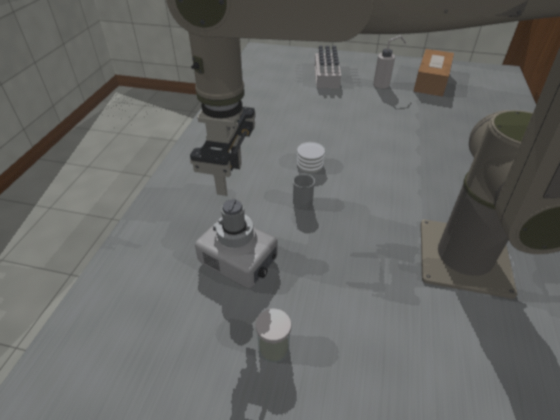

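Run:
```python
from h import *
d=load('w7');im=d['im'][:,:,::-1];s=load('s7')
a=cv2.resize(im[120:260,225:360],None,fx=3.5,fy=4,interpolation=cv2.INTER_CUBIC)
b=cv2.resize(s['im'][190:260,200:270,::-1],None,fx=4.5,fy=8,interpolation=cv2.INTER_CUBIC)
o=np.zeros((560,a.shape[1]+b.shape[1],3),np.uint8);o[:a.shape[0],:a.shape[1]]=a;o[:b.shape[0],a.shape[1]:]=b
cv2.imwrite('pics/z7.png',cv2.convertScaleAbs(o,alpha=1.4));print(o.shape,a.shape)
for z in (.0,.026,.076,.088):
    p=proj(s,[.5713,.1522,.1175+z]);print(z,p,(a.shape[1]+(p[0]-200)*4.5,(p[1]-190)*8))
```

```text
(560, 787, 3) (560, 472, 3)
0.0 [233.74483116 229.99214526] (np.float64(623.85174024194), np.float64(319.93716208070623))
0.026 [232.92023293 222.39177925] (np.float64(620.1410481718283), np.float64(259.1342339818841))
0.076 [231.24460021 206.94738299] (np.float64(612.6007009535056), np.float64(135.5790639238014))
0.088 [230.82368838 203.06781617] (np.float64(610.7065977208913), np.float64(104.5425293668086))
```

View pics/z7.png

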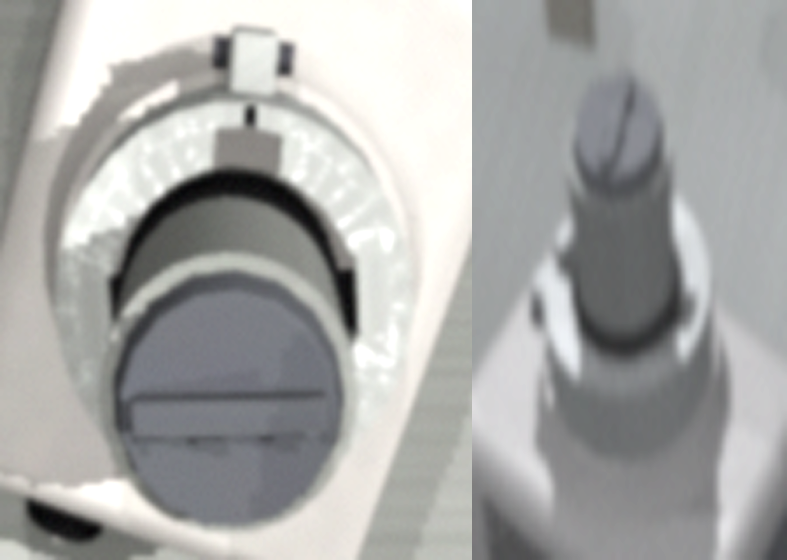

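Run:
```python
from h import *
s=load('side0');a=cv2.resize(s['im'][140:185,230:275,::-1],None,fx=8,fy=8,interpolation=cv2.INTER_CUBIC)
b=cv2.resize(s['im'][200:250,200:270,::-1],None,fx=6,fy=6,interpolation=cv2.INTER_CUBIC)
p=proj(s,[.632,-.213,.088]);print((p-[230,140])*8)
p=proj(s,[.5713,.1522,.135]);print((p-[200,200])*6+[360,0])
o=np.zeros((360,780,3),np.uint8);o[:,:360]=a;o[:300,360:]=b;cv2.imwrite('pics/z8.png',cv2.convertScaleAbs(o,alpha=1.3))
```

```text
[172.01262715  77.76717495]
[559.15910338 149.44549748]
```

View pics/z8.png

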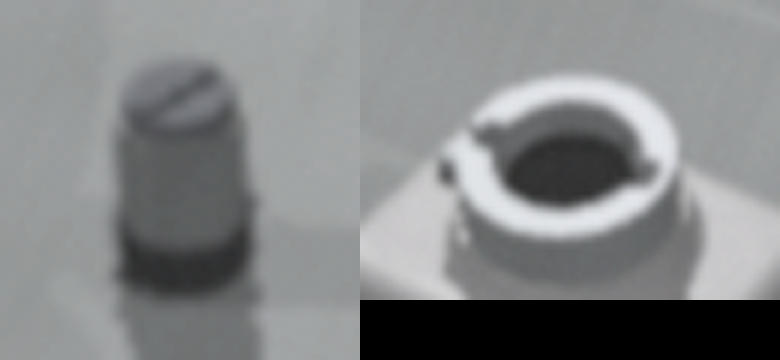

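Run:
```python
from h import *
st();print(env.sign_off())
```

```text
t 20.65 p [0.569  0.1519 0.2896] yaw -0.13 tilt [-0.002  -0.0004] j [ 0.174  0.086  1.438 -0.     1.619  1.747] F [ 0.64  0.68 -1.09] M [0.068 0.026 0.013] g 84.91
the job is handed in; nothing more can be done
None
```

I fitted the jar on the mill, turned it to the stop, let it rise into the lock notches, released it and handed the job in at 20.7 s. No verdict was reported.

**What I felt on the way:**
- **Gaps and seat:** The lugs went through the gaps without contact. The jar then met the seat at a TCP height of 0.1744 m.
- **Turn:** I pressed it down about 6 mm and turned it clockwise about 85° to the stop. There the twist rose to 0.55 N m.
- **Lock:** I backed off 2° and eased up. The jar came to a hard stop at 0.1715 m, 2.9 mm above full press-through and matching the 3 mm seat press of the locked position.
- **Load:** My readings put the load on the mill at about 12 N at most.

**Last checks:**
- **Pictures:** The jar stands upright in the collar, with its bar about a quarter turn from the gaps and its lugs hidden under the flange. The hand is clear, and the beaker, dishes and culture jar are standing; I did not re-measure their positions.
- **One disagreement:** In the side view the lid appeared about 1 to 1.5 pixels (3 to 4 mm) lower than predicted for the locked height. The wrist view also put it about 3 pixels off. I took these as calibration and pixel-picking errors and relied on the felt heights.
- **Not done:** I did not do a twist-back test of the lock.

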